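Snap a clip-on cover onto a housing in a sprung nest, end by end

TASK

Set the loose blue cover squarely on the open metal housing that stands in the sprung nest (either way round), let go, and press it straight down on its yellow end pads, first one end and then the other, until the orange clip arms of both ends have snapped under the housing's rim and the cover lies flush. Press with feeling: the nest is overloaded if it is ever pushed down by 5 mm, which is about what both clips at once would take. Leave the tape, the solder reel and the bottle where they are.

Things in the scene. Friction and masses are not known exactly. Their poses are not given: they have to be found in the camera images.
- cover_grip (a point): Loose blue cover, 90 g: plate 126 x 62 x 4 mm (x along its length, z up) with a grip rib 44 (along x) x 14 x 20 mm high on the middle of its top. This point is the rib's centre, 10 mm above the plate's top, 14 mm above its underside; 31 mm above the bench at the start, when the cover stands on its clip arms. Flared guides under its long sides centre it on the rim. Same either way round.
- pad_a (a point): Centre of the top of the yellow round press pad (20 mm across, 2 mm high) at the cover's +x end, 49 mm from the middle, 6 mm above the plate's underside; next to clip arm a. A cover just laid on stands on the ramps of its barbs, its underside 10 to 12 mm above the rim. Pressed on a pad, that end goes down, the cover tilting 6 degrees, until the force drops from some 14 N to about 0: snapped, home.
- pad_b (a point): The same at the cover's -x end, next to clip arm b.
- clip_a (a joint): Orange rigid clip arm at the cover's +x end, 26 mm wide, reaching 17 mm below the plate, with an inward barb. Value: how far it is pushed outward against its spring (m): 0 at rest, 0.002 to 0.0035 while the barb rides over the rim, back to 0 when snapped under it. It takes about 13 to 16 N on the pad beside it.
- clip_b (a joint): The same at the -x end.
- housing_top (a point): Open aluminium housing, fixed on the nest's floating plate (160 x 92 mm, 34 mm below this point; black base on the bench 166 x 98 mm). Centre of the top plane of its rim, 64 mm above the bench, x along its length. The rim is 110 x 56 mm, a flange 4 mm thick. Cover home: plate flat on the rim, centred, x axes parallel, cover_grip 14 mm and pads 6 mm above this plane.
- housing (a joint): How far the nest's floating plate with the housing is pushed down (m), 0 at rest, against springs of 4 N per mm: starts to sink at about 2 N, sinks 3 to 3.5 mm under the 13 to 16 N that one clip takes, is overloaded at 5 mm (about 21 N; both clips at once take more). Stops at 10 mm.
- tape_center (a point): Roll of blue tape, 60 mm across, 24 mm high, lying flat; its centre. Bystander.
- reel_center (a point): Small reel of solder, 76 mm across, 56 mm high, standing; its centre. Bystander.
- bottle_center (a point): White plastic bottle with blue spout, 48 mm across, 126 mm high, standing; its centre. Bystander.
Mind the look-alikes: they are no part of the job. Several things look just like the part that bears cover_grip: the one meant starts farthest from the robot's base.

How it is judged:
By the outcome, as a careful person would: the job done as asked, in the order asked, and still so for the second after the job is handed in, with the robot touching nothing.
It also fails if it takes over 51 s, if anything falls off the work surface, if the arm or the gripper's body presses on something with over 40 N, if the wrist force passes 120 N, or if a joint passes its speed limit or range.

ROBOT

A 6-joint arm with a two-finger parallel gripper is mounted at the origin on a cart in front of the work surface, level with it; the furniture and walls round the work are solid. World frame = base frame: x ahead of the robot, y to its left, z up, the work surface at z = 0. Lengths are in m, angles in degrees, forces in N, time in s.
With the tool pointing down it reaches from about 0.375 to 0.9 m from the base axis. Payload 3.1 kg.
Tool frame: the origin (TCP) lies at the very end of the fingers, on their centre line; the grasp point (between the pads) lies 19 mm behind it; z points along the fingers, y is the line along which they close (so a half turn about z gives the same grasp; the last joint's range is limited). The gripper opens to 87 mm and grips with 3 to 60 N. Pads are 19 mm wide; open, the fingers measure 117 mm over their backs; the gripper's body (75 mm by 190 mm) begins 51 mm behind the grasp point.
Start: joints at [53.142, 30.224, 82.088, -0, 67.689, -10.227], TCP at [0.28, 0.559, 0.223] pointing down, gripper open.
Joint ranges: [-176.69, 176.69], [-43.24, 126.21], [12.49, 139.97], [-82, 262], [0, 151.66], [-163.58, 163.58]. Speed limits (degrees/s): [159.86, 159.86, 180, 180, 180, 180].

INTERFACE

Orientations are given as a 3x3 rotation matrix whose columns are the frame's x, y, z axes.
In Python, from rig import bot, imaging gives the robot as it stands.
- The arm moves only by the tool drive_tool, never from a script. Its argument "deltas" is text: rows parted by semicolons, each of 5 numbers parted by spaces: the finger opening in mm, from 0 to 87, then the shift along the world's x, y, z in mm, then the turn about the world's z in rad. In form: jaw dx dy dz twist; .... A call has 1 to 12 rows; each row is the pose to reach, as a shift and turn from the pose commanded when the call began; what a row does not reach only later rows make up. A row lasts 1/10 s, in which the tool goes at most 50 mm and 8.59 degrees, less where a joint would pass 70% of its speed; a pose out of reach is approached as far as the arm can. A call with a gripper value outside its range is refused whole. The fingers move at their own pace and stop on an object; the grip force is fixed at half the most. Time passes only in rows, so rows that repeat a pose let the fingers close. It gives the time, the measured TCP pose, the force, the opening and the grip force at its end, in the units of the state.
- bot.read_state(): the state, without advancing time (a new reading comes with each control period).
- imaging.capture(name): name is "scene" or "top" or "wrist"; returns the picture (420x560x3 uint8, red, green, blue); there is no depth.
- imaging.camera_model(name): a dict with "fx", "fy", "cx", "cy" (pixels), "dist" ([k1, k2, p1, p2, k3] as OpenCV has them; the pictures are not rectified), "T" (4x4, takes a point from camera to world coordinates). Camera axes: x right, y down, z forward; pixel columns grow to the right and rows downward; lengths in m; the calibration is good to about 2 mm. A picture is of the moment at which its call begins: read the wrist's pose just before it. camera_model takes no time and is no camera call; for the wrist camera it gives the pose at the moment of the call.
- bot.hand_in(): hands the job in; it is judged then, once.
The state is a dict: "time_s": time; "joint_positions": joint angles; "qvel": joint speeds; "tau": joint torques, N m; "position": TCP position; "tcp_rot": TCP orientation; "force": force on the tool from outside, world axes, zero at the start; "moment": the same for the moment, N m; "opening": opening from 0.0 (shut) to 1.0 (fully open); "grasp_force": force on a finger pad.
Only numpy, scipy, OpenCV 4.12 (cv2) and the standard library are available. Lean on these libraries where they do the work, as an engineer would, in place of code of your own. Each camera call takes 0.05 s, during which the arm holds its last target. There are 200 camera calls.

## Working session

There is one attempt and no reset: what is moved stays moved. The work goes in short steps, Python scripts to look and compute and a tool call to move; the robot and the scene stay as the last step left them, time stands still between calls to the robot, and variables do not carry over. Pictures are saved under pics/ and viewed, at most 10 in all, crops included, and the job is handed in when it is done.

Besides the shell and the picture viewer there is one more tool, called after ">>>" by a JSON object that holds its "method" and its "body". drive_tool: Moves the arm, as the interface text tells. Its arguments: {"type":"object","properties":{"deltas":{"type":"string"}},"required":["deltas"]}

```bash
mkdir -p pics; python3 - <<'E'
from rig import bot, imaging
import cv2,numpy as np
for n in("top","scene"):
    im=imaging.capture(n); cv2.imwrite(f"pics/{n}0.png",cv2.resize(im[:,:,::-1],(800,600),interpolation=cv2.INTER_CUBIC))
    m=imaging.camera_model(n); print(n,m["fx"],np.round(m["T"],3).tolist())
s=bot.read_state(); print(s["time_s"],s["position"],s["force"],np.round(s["tcp_rot"],3).tolist())
E
```

```text
top 453.97016105092166 [[-0.024, -0.984, 0.176, 0.405], [-0.999, 0.019, -0.03, 0.014], [0.026, -0.177, -0.984, 1.073], [0.0, 0.0, 0.0, 1.0]]
scene 452.54552908025715 [[0.875, -0.225, 0.428, 0.125], [-0.483, -0.42, 0.768, -0.866], [0.007, -0.879, -0.476, 0.62], [0.0, 0.0, 0.0, 1.0]]
0.1 [0.27972418 0.55817416 0.22168285] [0.00207404 0.58220453 0.77019347] [[-0.894, 0.448, -0.001], [0.448, 0.894, -0.002], [0.0, -0.002, -1.0]]
```

View pics/top0.png

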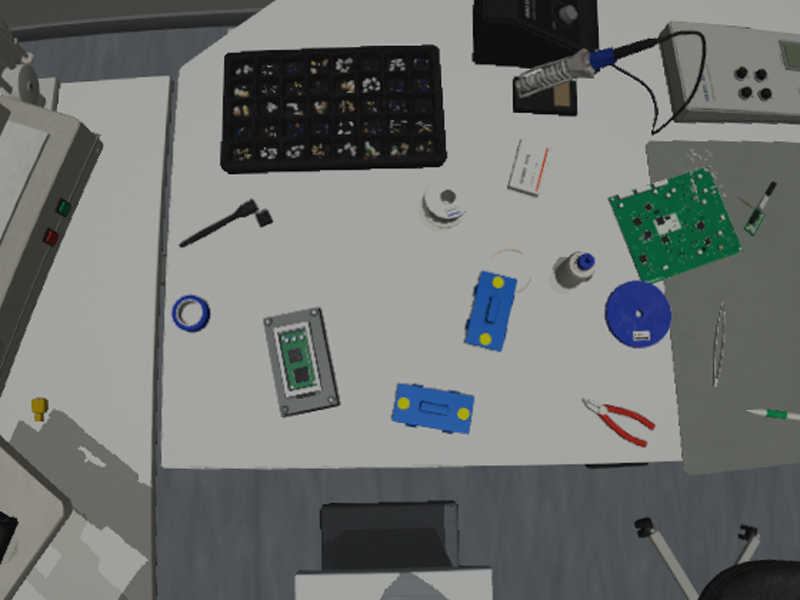

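View pics/scene0.png

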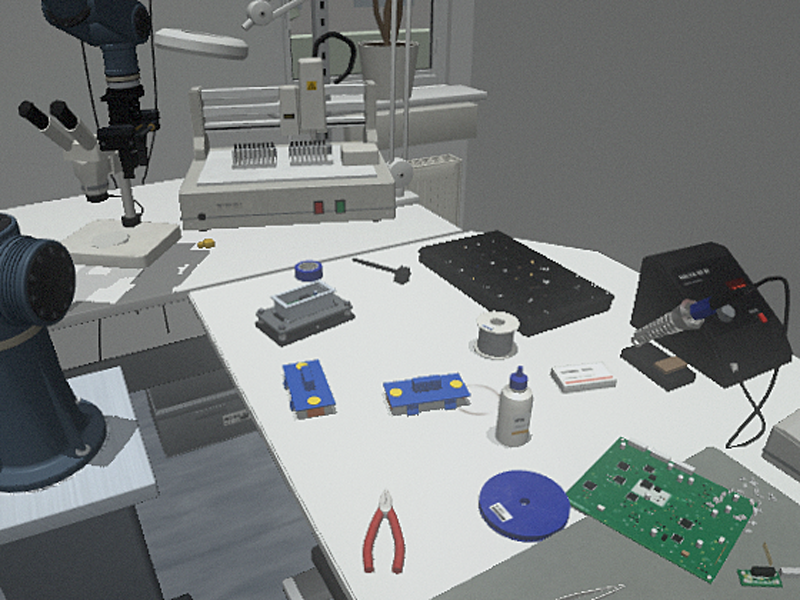

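Two identical-looking covers show, at (491,311) and (433,408). The farther one, (491,311), is meant. The housing is at (302,361), the tape at (191,313), the reel at (447,200) and the bottle at (575,268).

```bash
cat > h.py <<'E'
from rig import bot, imaging
import cv2,numpy as np
def ray(n,uv,z,m=None):
    m=m or imaging.camera_model(n); K=np.array([[m["fx"],0,m["cx"]],[0,m["fy"],m["cy"]],[0,0,1]])
    p=cv2.undistortPoints(np.array(uv,float).reshape(-1,1,2),K,np.array(m["dist"])).reshape(-1,2)
    T=np.array(m["T"]); d=np.c_[p,np.ones(len(p))]@T[:3,:3].T
    return T[:3,3]+d*((z-T[2,3])/d[:,2])[:,None]
E
python3 - <<'E'
from h import *
im=cv2.imread("pics/top0.png")
im=imaging.capture("top")[:,:,::-1]
cv2.imwrite("pics/topc.png",cv2.resize(im[180:300,175:375],None,fx=4,fy=4,interpolation=cv2.INTER_CUBIC))
E
```

```text
(no output)
```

View pics/topc.png

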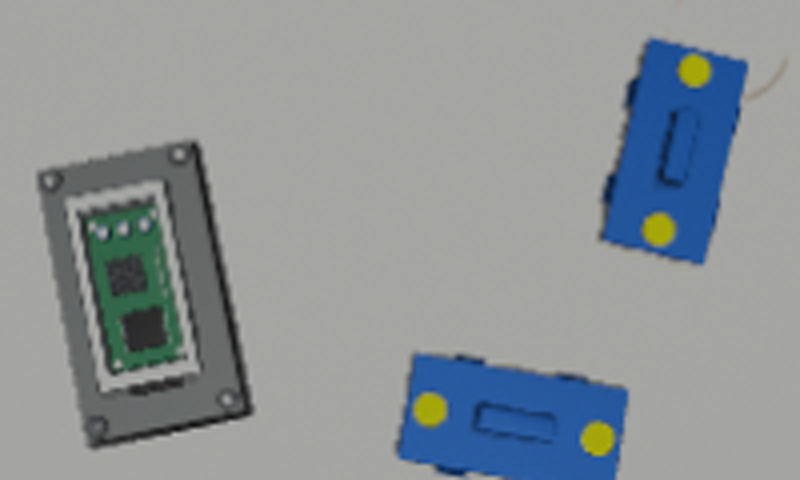

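The crop shows the cover's pads at (695,71) and (659,230). The housing rim's corners are at (65,199), (163,181), (201,371) and (104,391).

```bash
python3 - <<'E'
from h import *
f=lambda L:[(175+(a+.5)/4-.5,180+(b+.5)/4-.5) for a,b in L]
p=ray("top",f([(695,71),(659,230)]),.023); d=p[0]-p[1]
print(p.mean(0),np.linalg.norm(d),np.degrees(np.arctan2(d[1],d[0])))
q=ray("top",f([(65,199),(163,181),(201,371),(104,391)]),.064)
d=q[0]-q[3]+q[1]-q[2]; print(q.round(4),q.mean(0),np.linalg.norm(d)/2,np.linalg.norm(q[0]-q[1]),np.degrees(np.arctan2(d[1],d[0])))
s=bot.read_state();R=s["tcp_rot"];print(s["position"],np.degrees(np.arctan2(R[1][1],R[0][1])))
m=imaging.camera_model("wrist");print(np.round(m["T"],3),m["fx"])
E
```

```text
[ 0.5686379  -0.17095268  0.023     ] 0.09793806883803519 -15.455331697239359
[[0.5413 0.1816 0.064 ]
 [0.5504 0.1265 0.064 ]
 [0.4441 0.1059 0.064 ]
 [0.4341 0.1596 0.064 ]] [0.49248233 0.14338933 0.064     ] 0.10889003002428159 0.055887252303545513 11.306519751522734
[0.27977037 0.55825483 0.22180099] 63.369960979578764
[[ 0.447  0.861  0.243  0.213]
 [ 0.894 -0.43  -0.124  0.593]
 [-0.002  0.273 -0.962  0.384]
 [ 0.     0.     0.     1.   ]] 295.1874668948219
```

>>> {"method": "drive_tool", "body": {"deltas": "87 60 -250 0 0;87 60 -250 0 0;87 60 -250 0 0;87 60 -250 0 0;87 289 -729 0 0.195;87 289 -729 0 0.195;87 289 -729 0 0.195;87 289 -729 0 0.195;87 289 -729 0 0.195;87 289 -729 0 0.195;87 289 -729 0 0.195;87 289 -729 0 0.195"}}

```text
time_s: 1.35
position: [0.4896, 0.0042, 0.2225]
tcp_rot: [[-0.964, 0.267, -0.0], [0.267, 0.964, 0.0], [0.0, 0.0, -1.0]]
force: [0.8, 0.2, 0.1]
opening: 0.998
grasp_force: 0.0
```

```bash
python3 - <<'E'
from h import *
print("bottle",ray("top",[(409.5,182)],.126)); print(bot.read_state()["position"])
E
```

```text
bottle [[ 0.62709108 -0.30221211  0.126     ]]
[0.48957318 0.00422586 0.22252448]
```

>>> {"method": "drive_tool", "body": {"deltas": "87 79 -175 -60 0;87 79 -175 -60 0;87 79 -175 -60 0;87 79 -175 -60 0;87 79 -175 -60 0;87 79 -175 -60 0;87 79 -175 -60 0;87 79 -175 -60 0"}}

```text
time_s: 2.15
position: [0.5676, -0.1671, 0.1631]
tcp_rot: [[-0.964, 0.265, -0.0], [0.265, 0.964, 0.0], [0.0, 0.0, -1.0]]
force: [-0.2, 0.1, 0.2]
opening: 0.998
grasp_force: 0.0
```

```bash
python3 - <<'E'
from h import *
m=imaging.camera_model("wrist");im=imaging.capture("wrist")[:,:,::-1]
import json; json.dump({k:np.array(v).tolist() for k,v in m.items()},open("m1.json","w"))
cv2.imwrite("pics/w1.png",cv2.resize(im,(800,600),interpolation=cv2.INTER_CUBIC))
E
```

```text
(no output)
```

View pics/w1.png

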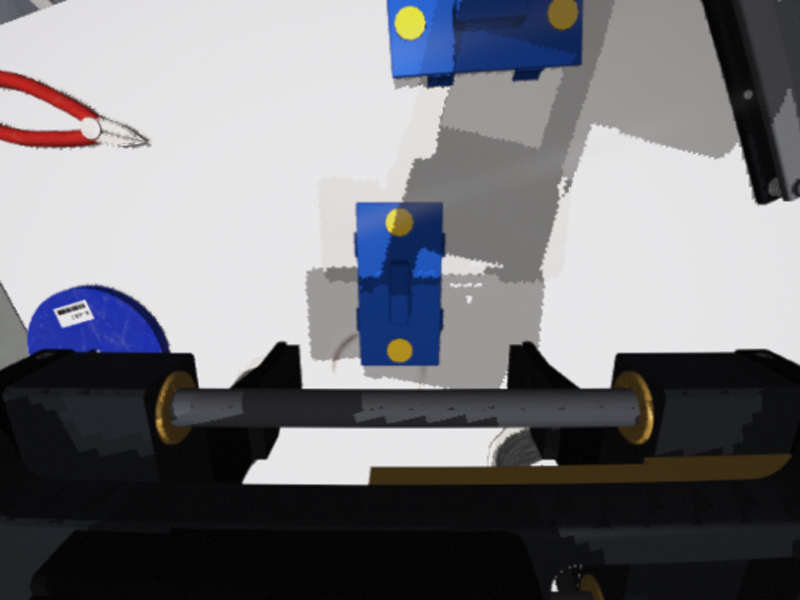

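The wrist view shows the target cover's pads at (399,222) and (400,350), centred between the fingers.

```bash
python3 - <<'E'
from h import *
import json; m=json.load(open("m1.json"))
p=ray("wrist",[((u+.5)*.7-.5,(v+.5)*.7-.5) for u,v in[(400,350),(399,222)]],.023,m); d=p[0]-p[1]
print(p.mean(0),np.linalg.norm(d),np.degrees(np.arctan2(d[1],d[0])))
s=bot.read_state();R=s["tcp_rot"];print(s["position"],np.degrees(np.arctan2(R[1][1],R[0][1])))
E
```

```text
[ 0.56896239 -0.16970156  0.023     ] 0.09764242085939374 -15.051983828226986
[ 0.56782333 -0.1671313   0.16324343] 74.64655002747621
```

>>> {"method": "drive_tool", "body": {"deltas": "40 1 -3 -50 0.005;40 1 -3 -100 0.005;40 1 -3 -125 0.005;40 1 -3 -135 0.005;40 1 -3 -139 0.005;40 1 -3 -139 0.005;0 1 -3 -139 0.005;0 1 -3 -139 0.005;0 1 -3 -139 0.005;0 1 -3 -139 0.005;0 1 -3 -139 0.005;0 1 -3 -139 0.005"}}

```text
time_s: 3.4
position: [0.5694, -0.1719, 0.0241]
tcp_rot: [[-0.965, 0.262, 0.001], [0.262, 0.965, -0.0], [-0.001, -0.0, -1.0]]
force: [0.2, 0.1, 4.8]
opening: 0.157
grasp_force: 30.0
```

>>> {"method": "drive_tool", "body": {"deltas": "0 0 0 40 0;0 0 0 90 0;0 10 330 130 0.464;0 10 330 130 0.464;0 10 330 130 0.464;0 10 330 130 0.464;0 10 330 130 0.464;0 10 330 130 0.464;0 10 330 130 0.464;0 10 330 130 0.464;0 10 330 130 0.464;0 10 330 130 0.464"}}

```text
time_s: 4.6
position: [0.5787, 0.1573, 0.1529]
tcp_rot: [[-0.98, -0.197, -0.002], [-0.197, 0.98, -0.001], [0.002, -0.0, -1.0]]
force: [0.0, -0.2, -1.8]
opening: 0.158
grasp_force: 30.0
```

```bash
python3 - <<'E'
from h import *
m=imaging.camera_model("wrist");im=imaging.capture("wrist")[:,:,::-1]
import json; json.dump({k:np.array(v).tolist() for k,v in m.items()},open("m2.json","w"))
cv2.imwrite("pics/w2.png",cv2.resize(im,(800,600),interpolation=cv2.INTER_CUBIC))
E
```

```text
(no output)
```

View pics/w2.png

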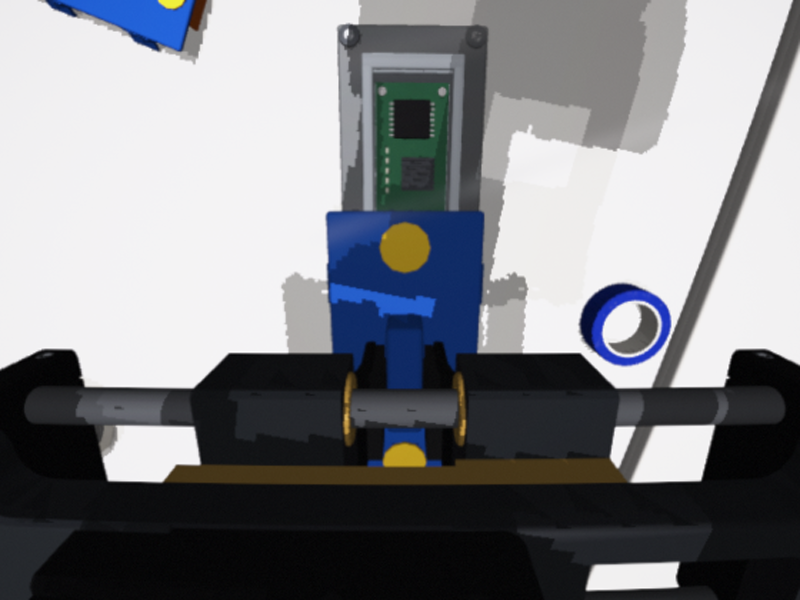

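The held cover's near pad is at (405,247), with the rim end behind it at about (363,54) to (464,54). I'll enlarge this for precision.

```bash
python3 - <<'E'
from h import *
im=imaging.capture("wrist")[:,:,::-1]
cv2.imwrite("pics/w2c.png",cv2.resize(im[25:195,220:350],None,fx=3.5,fy=3.5,interpolation=cv2.INTER_CUBIC))
E
```

```text
(no output)
```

View pics/w2c.png

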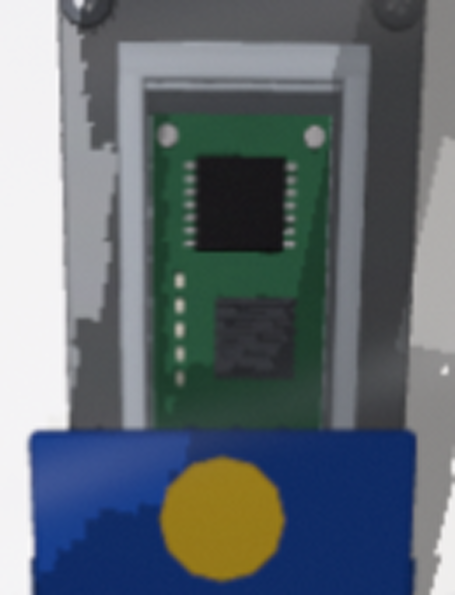

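```bash
python3 - <<'E'
from h import *
import json; m=json.load(open("m2.json"))
f=lambda L:[(220+(a+.5)/3.5-.5,25+(b+.5)/3.5-.5) for a,b in L]
s=bot.read_state();P=s["position"];R=np.array(s["tcp_rot"]);print(P,s["force"])
q=ray("wrist",f([(119,43),(370,44),(122,425),(356,425)]),.064,m); print(q.round(4).tolist())
w=q[0]-q[1];e=(q[0]+q[1])/2
ax=(q[2]+q[3])/2-e; ang=np.degrees(np.arctan2(w[1],w[0]));print("width",np.linalg.norm(w),"ang from end",ang-90,ang+90,"from axis",np.degrees(np.arctan2(ax[1],ax[0])))
a=np.radians(11.2); print("centre",e+.055*np.array([np.cos(a),np.sin(a),0]))
zp=P[2]+.023-.0241
p=ray("wrist",f([(222,519)]),zp,m)[0]; c=ray("wrist",f([(30,433),(415,433)]),zp-.002,m);d=c[0]-c[1]
print("pad",p,"plate w",np.linalg.norm(d),np.degrees(np.arctan2(d[1],d[0])))
v=P-p;print("pad->tcp",v,np.hypot(*v[:2]),np.degrees(np.arctan2(v[1],v[0])),"tool yaw",np.degrees(np.arctan2(R[1,1],R[0,1]))-90)
E
```

```text
[0.57901259 0.15677363 0.15309543] [ 0.43793487 -0.1501481  -0.90992985]
[[0.4441, 0.1085, 0.064], [0.4333, 0.1627, 0.064], [0.5255, 0.1237, 0.064], [0.5144, 0.1785, 0.064]]
width 0.0551976875421461 ang from end -168.74259052855513 11.257409471444873 from axis 10.816786452420802
centre [0.49264136 0.14626787 0.064     ]
pad [0.5298566  0.14897634 0.15199543] plate w 0.060682765191225715 -78.5737059649856
pad->tcp [0.04915598 0.00779729 0.0011    ] 0.04977055856596497 9.013353725443565 tool yaw 11.301898102578377
```

>>> {"method": "drive_tool", "body": {"deltas": "0 -86 -13 0 0;0 -86 -13 0 0;0 -86 -13 0 0;0 -86 -13 -20 0;0 -86 -13 -40 0;0 -86 -13 -50 0;0 -86 -13 -55 0;0 -86 -13 -55 0;0 -86 -13 -55 0"}}

```text
time_s: 5.6
position: [0.4938, 0.1451, 0.0989]
tcp_rot: [[-0.98, -0.198, 0.001], [-0.198, 0.98, 0.0], [-0.001, -0.0, -1.0]]
force: [0.8, 0.1, -2.1]
opening: 0.156
grasp_force: 30.0
```

```bash
python3 - <<'E'
from h import *
s=bot.read_state();print(s["position"],s["force"])
im=imaging.capture("scene")[:,:,::-1]
cv2.imwrite("pics/s2.png",cv2.resize(im[150:270,130:290],None,fx=5,fy=5,interpolation=cv2.INTER_CUBIC))
E
```

```text
[0.49382676 0.1451367  0.09892409] [ 0.80307535  0.09651687 -2.13692231]
```

View pics/s2.png

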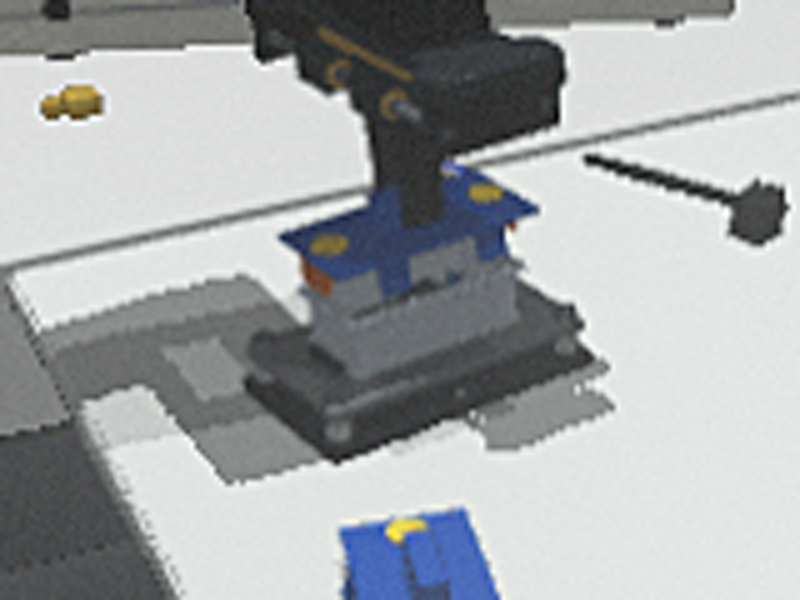

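The cover hangs well aligned above the housing, with its clip arms at about (318,275) just over the rim ends.

>>> {"method": "drive_tool", "body": {"deltas": "0 0 -1 -4 0;0 0 -1 -8 0;0 0 -1 -11 0;0 0 -1 -13 0;0 0 -1 -14 0;0 0 -1 -14 0;0 0 -1 -14 0"}}

```text
time_s: 6.35
position: [0.4932, 0.1443, 0.0846]
tcp_rot: [[-0.98, -0.198, 0.0], [-0.198, 0.98, 0.0], [-0.0, -0.0, -1.0]]
force: [-0.3, 0.8, -0.5]
opening: 0.157
grasp_force: 30.0
```

>>> {"method": "drive_tool", "body": {"deltas": "0 0 0 -1 0;0 0 0 -2 0;0 0 0 -2 0;0 0 0 -2 0"}}

```text
time_s: 6.75
position: [0.4931, 0.1443, 0.0826]
tcp_rot: [[-0.98, -0.198, -0.0], [-0.198, 0.98, -0.0], [0.0, -0.0, -1.0]]
force: [-0.2, 0.4, 0.4]
opening: 0.158
grasp_force: 30.0
```

>>> {"method": "drive_tool", "body": {"deltas": "0 0 0 -1 0;0 0 0 -1 0;0 0 0 -1 0"}}

```text
time_s: 7.05
position: [0.4932, 0.1443, 0.0818]
tcp_rot: [[-0.98, -0.198, 0.0], [-0.198, 0.98, -0.0], [-0.0, -0.0, -1.0]]
force: [-1.2, 0.1, 3.7]
opening: 0.157
grasp_force: 30.0
```

>>> {"method": "drive_tool", "body": {"deltas": "30 0 0 0 0;30 0 0 0 0;30 0 0 0 0;30 0 0 30 0;30 0 0 80 0;20 0 0 120 0;10 20 4 120 0;0 20 4 120 0;0 20 4 120 0;0 20 4 120 0"}}

```text
time_s: 8.05
position: [0.5113, 0.1481, 0.2002]
tcp_rot: [[-0.98, -0.198, -0.004], [-0.198, 0.98, -0.0], [0.004, 0.0, -1.0]]
force: [1.3, -0.0, 0.3]
opening: 0.027
grasp_force: 0.0
```

```bash
python3 - <<'E'
from h import *
import json
m=imaging.camera_model("wrist");im=imaging.capture("wrist")[:,:,::-1]
json.dump({k:np.array(v).tolist() for k,v in m.items()},open("m3.json","w"))
cv2.imwrite("pics/w3.png",cv2.resize(im,(800,600),interpolation=cv2.INTER_CUBIC))
im=imaging.capture("scene")[:,:,::-1]
cv2.imwrite("pics/s3.png",cv2.resize(im[150:270,130:290],None,fx=5,fy=5,interpolation=cv2.INTER_CUBIC))
s=bot.read_state();print(s["position"],s["force"])
E
```

```text
[0.51169866 0.14812395 0.20035376] [-0.50247813 -0.14731888 -0.52023326]
```

View pics/w3.png

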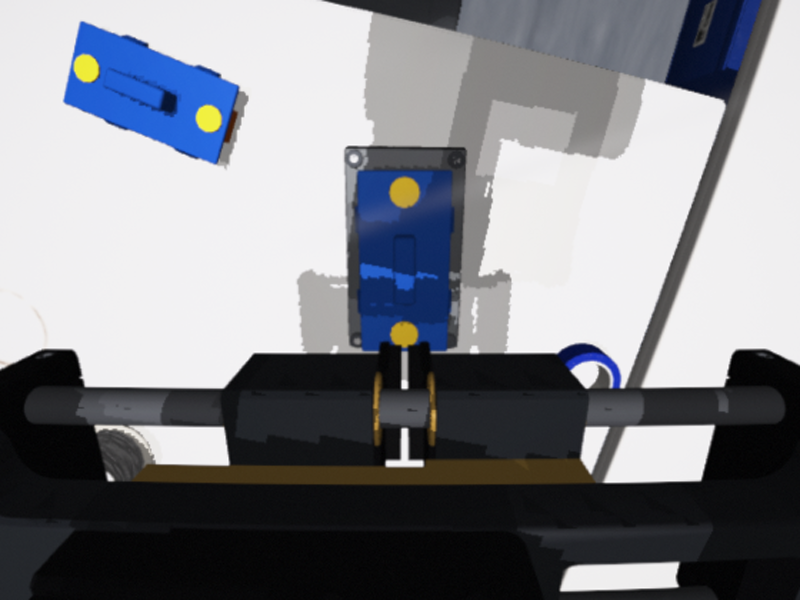

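The cover lies squarely on the housing. Pad_b is at (404,192), and pad_a is at about (404,335), partly behind the fingertips.

```bash
python3 - <<'E'
from h import *
import json; m=json.load(open("m3.json"))
p=ray("wrist",[((u+.5)*.7-.5,(v+.5)*.7-.5) for u,v in[(404,334),(404,192)]],.081,m); d=p[0]-p[1]
print(p,p.mean(0),np.linalg.norm(d),np.degrees(np.arctan2(d[1],d[0])))
E
```

```text
[[0.5404058  0.15524776 0.081     ]
 [0.44447898 0.13580876 0.081     ]] [0.49244239 0.14552826 0.081     ] 0.0978765982896638 11.455522412160754
```

>>> {"method": "drive_tool", "body": {"deltas": "0 29 6 -20 0;0 29 6 -60 0;0 29 6 -95 0;0 29 6 -108 0;0 29 6 -113 0;0 29 6 -113 0;0 29 6 -113 0"}}

```text
time_s: 8.85
position: [0.5432, 0.1544, 0.0899]
tcp_rot: [[-0.98, -0.198, 0.003], [-0.198, 0.98, 0.0], [-0.003, -0.0, -1.0]]
force: [1.1, 0.5, 1.2]
opening: 0.008
grasp_force: 0.0
```

>>> {"method": "drive_tool", "body": {"deltas": "0 -2 -1 -3 0;0 -2 -1 -6 0;0 -2 -1 -9 0;0 -2 -1 -11 0;0 -2 -1 -11 0;0 -2 -1 -11 0"}}

```text
time_s: 9.45
position: [0.5413, 0.1534, 0.0786]
tcp_rot: [[-0.98, -0.198, 0.003], [-0.198, 0.98, 0.0], [-0.003, -0.0, -1.0]]
force: [0.1, -0.3, 5.4]
opening: 0.002
grasp_force: 3.2
```

>>> {"method": "drive_tool", "body": {"deltas": "0 0 0 -1 0;0 0 0 -2 0;0 0 0 -3 0;0 0 0 -3 0;0 0 0 -3 0"}}

```text
time_s: 9.95
position: [0.5421, 0.1534, 0.0762]
tcp_rot: [[-0.98, -0.198, 0.004], [-0.198, 0.98, 0.0], [-0.004, -0.001, -1.0]]
force: [1.2, -0.6, 8.3]
opening: 0.007
grasp_force: 4.4
```

>>> {"method": "drive_tool", "body": {"deltas": "0 0 0 -1 0;0 0 0 -2 0;0 0 0 -3 0;0 0 0 -3 0;0 0 0 -3 0"}}

```text
time_s: 10.45
position: [0.54, 0.1533, 0.0714]
tcp_rot: [[-0.98, -0.198, -0.0], [-0.198, 0.98, -0.0], [0.0, 0.0, -1.0]]
force: [0.9, 0.8, 0.8]
opening: 0.004
grasp_force: 0.7
```

>>> {"method": "drive_tool", "body": {"deltas": "0 0 0 -1 0;0 0 0 -2 0;0 0 0 -2 0;0 0 0 -2 0"}}

```text
time_s: 10.85
position: [0.5401, 0.1533, 0.07]
tcp_rot: [[-0.98, -0.198, -0.0], [-0.198, 0.98, -0.0], [0.0, -0.0, -1.0]]
force: [-1.2, -0.5, 6.8]
opening: 0.006
grasp_force: 3.1
```

End a snapped: the force fell to about 0, then stood firm at the home height. Now end b.

>>> {"method": "drive_tool", "body": {"deltas": "0 0 0 30 0;0 0 0 45 0;0 -95 -19 45 0;0 -95 -19 45 0;0 -95 -19 45 0;0 -95 -19 45 0;0 -95 -19 25 0;0 -95 -19 20 0;0 -95 -19 20 0;0 -95 -19 20 0"}}

```text
time_s: 11.85
position: [0.4461, 0.1343, 0.0895]
tcp_rot: [[-0.98, -0.198, 0.001], [-0.198, 0.98, 0.0], [-0.001, -0.0, -1.0]]
force: [-0.1, 0.2, 0.4]
opening: 0.006
grasp_force: 0.0
```

>>> {"method": "drive_tool", "body": {"deltas": "0 0 0 -3 0;0 0 0 -6 0;0 0 0 -9 0;0 0 0 -11 0;0 0 0 -11 0;0 0 0 -11 0"}}

```text
time_s: 12.45
position: [0.4451, 0.1343, 0.0786]
tcp_rot: [[-0.98, -0.198, -0.0], [-0.198, 0.98, 0.0], [0.0, 0.0, -1.0]]
force: [-0.2, 0.1, 0.4]
opening: 0.003
grasp_force: 0.1
```

>>> {"method": "drive_tool", "body": {"deltas": "0 0 0 -1 0;0 0 0 -2 0;0 0 0 -3 0;0 0 0 -3 0;0 0 0 -3 0"}}

```text
time_s: 12.95
position: [0.445, 0.1343, 0.076]
tcp_rot: [[-0.98, -0.198, -0.0], [-0.198, 0.98, -0.0], [0.0, -0.0, -1.0]]
force: [-0.2, 0.0, 6.0]
opening: 0.005
grasp_force: 3.4
```

>>> {"method": "drive_tool", "body": {"deltas": "0 0 0 -1 0;0 0 0 -2 0;0 0 0 -2 0;0 0 0 -2 0"}}

```text
time_s: 13.35
position: [0.4448, 0.1342, 0.0742]
tcp_rot: [[-0.98, -0.198, -0.0], [-0.198, 0.98, -0.0], [0.001, -0.0, -1.0]]
force: [-0.9, -0.1, 8.7]
opening: 0.007
grasp_force: 4.4
```

>>> {"method": "drive_tool", "body": {"deltas": "0 0 0 -1 0;0 0 0 -2 0;0 0 0 -2 0;0 0 0 -2 0"}}

```text
time_s: 13.75
position: [0.4452, 0.1343, 0.0713]
tcp_rot: [[-0.98, -0.198, -0.0], [-0.198, 0.98, 0.0], [0.0, 0.0, -1.0]]
force: [0.3, -0.4, 0.7]
opening: -0.0
grasp_force: 0.0
```

>>> {"method": "drive_tool", "body": {"deltas": "0 0 0 -1 0;0 0 0 -2 0;0 0 0 -2 0;0 0 0 -2 0"}}

```text
time_s: 14.15
position: [0.4453, 0.1343, 0.0697]
tcp_rot: [[-0.98, -0.198, 0.0], [-0.198, 0.98, 0.0], [-0.0, -0.0, -1.0]]
force: [0.2, -0.2, 4.1]
opening: 0.008
grasp_force: 1.9
```

>>> {"method": "drive_tool", "body": {"deltas": "0 0 0 30 0;0 0 0 80 0;0 0 0 130 0;0 60 10 170 0;0 100 100 190 0;0 100 100 190 0;0 100 100 190 0;0 100 100 190 0;0 100 100 190 0"}}

```text
time_s: 15.05
position: [0.5439, 0.2338, 0.2585]
tcp_rot: [[-0.98, -0.198, -0.003], [-0.198, 0.98, -0.001], [0.003, -0.001, -1.0]]
force: [0.8, -0.2, 0.2]
opening: 0.003
grasp_force: 0.0
```

```bash
python3 - <<'E'
from h import *
im=imaging.capture("scene")[:,:,::-1]
cv2.imwrite("pics/s4.png",cv2.resize(im[170:270,150:270],None,fx=6,fy=6,interpolation=cv2.INTER_CUBIC))
s=bot.read_state();print(s["time_s"],s["position"],s["force"])
E
```

```text
15.1 [0.54363525 0.23331216 0.25837564] [-0.04407748 -0.26796929  0.14765881]
```

View pics/s4.png

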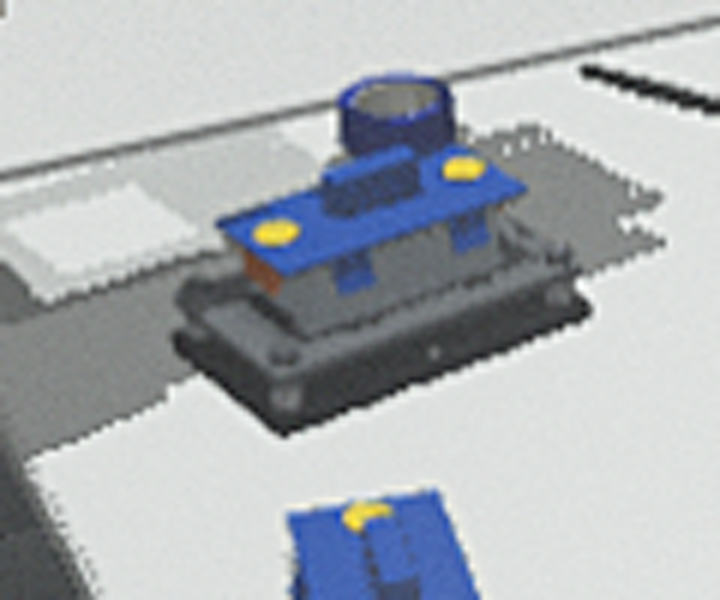

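The cover lies flush and level on the housing, with its pads at (277,232) and (463,168). The tape is untouched behind it.

```bash
python3 -c "
from rig import bot
print(bot.hand_in())"
```

```text
the job is handed in; nothing more can be done
None
```

The cover is on the housing with both clips snapped, end a first and then end b; it lies flush in the last picture, the highest pressing force I read was under 9 N, and I handed the job in at about 15 s.

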